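# Clamp the cigar mould in its frame

### The job

Push the closed cigar mould along the board until it sits fully home, flat against the back stop of the clamping frame. Only then push the clamp's lever round past its dead point until it snaps into lock and the rubber pad presses the mould against the side fence. It is all pushing, with the fingertips or the outside of the fingers, and nothing needs gripping: do not lift or tip the mould, leave everything else on the bench where it is, and finish clear of it all.

Things in the scene. Friction and masses are not known exactly. Their poses are not given: they have to be found in the camera images.
- frame: Clamping frame fixed to the bench, on a plywood board 12 mm thick (x -155 to +90 mm, y -110 to +215 mm in its frame). Origin on the bench surface, under the centre of the mould's home place; z up, x the way the mould is pushed home (away from the robot), y left towards the clamp. A grey clamp housing 64 x 70 mm, top 42 mm above the bench, stands under point pivot. The near side (-x) is open.
- mould: Closed cigar mould: dark wooden block, ribs on top, round ends on its near face, 110 mm (x) x 160 mm (y) x 48 mm high, about 0.6 kg. Loose on the board, 65 to 90 mm short of home, already between fence and pad and nearly square. Origin at the centre of its underside, 12 mm above the bench; near face at its x = -55 mm. Home is x = 0 in the frame. Sliding it takes about 2 to 10 N.
- lever (a joint): Clamp lever on a vertical axis at point pivot; turns clockwise seen from above. 0 = open: it points 130 degrees from the frame's x, counted towards y (left and back to the robot); at value q (rad) it points at 130 degrees - q. Dead point 1.2, locked against a stop 1.6. A spring returns it to 0 if let go before the dead point and drives it to 1.6 after. It takes up to 0.6 N m (6 N at point grip).
- grip (a point): Point on the lever in the middle of its black handle, 95 mm from the pivot, 56 mm above the bench. The handle is a bar 72 mm long (58 to 130 mm from the pivot), 18 mm wide, 22 mm high (45 to 67 mm above the bench); push it on its side, from the side facing the robot.
- pivot (a point): The lever's axis, fixed in the frame at x = -10 mm, y = +160 mm, 56 mm above the bench.
- stop (a point): Middle of the face of the wooden back stop, in the frame at x = +55 mm, y = 0, 29 mm above the bench. The stop is 190 mm wide, 46 mm high above the bench; the mould's far face lies flat on it when home.
- fence (a point): Middle of the face of the wooden side fence, in the frame at x = 0, y = -82 mm, 29 mm above the bench. The face runs along x from -50 to +55 mm and is 46 mm high above the bench.
- pad: Sprung rubber pad of the clamp, 36 mm wide, 26 mm high, 9 mm thick, on the end of a steel plunger; origin at the middle of its pressing face (which looks to the frame's -y), 33 mm above the bench. It moves 24 mm towards -y as the lever locks and then presses the mould's left side with about 9 N or more.
- jar: Bystander: small closed jar, 42 mm across, 55 mm high, on the near left part of the board. Origin under its centre.
- matchbox: Bystander: small white box 36 x 54 x 15 mm on the bench behind the frame. Origin under its centre.
- cigars: Bystander: five brown cigars in a row under a paper band, 130 x 78 x 16 mm, right of the frame. Origin under its centre.
- tape: Bystander: black tape dispenser 70 x 150 mm, 98 mm high, at the right. Origin under its centre.
- ashtray: Bystander: dark wooden open tray 120 x 150 mm, 32 mm high, left of the frame. Origin under its centre.
- brush: Bystander: small wooden-handled brush lying along the far edge of the frame's board. Origin under its middle.
- cup: Bystander: steel cup, 70 mm across, 75 mm high, behind the frame at the left. Origin under its centre.
Not all that is in view belongs to the job. What is shaped like the mould but orange, pink or yellow is not meant.

How it is judged:
On the way, in this order (a step that is already met when the one before it is completed fails the run):
1. the mould is home against the back stop while the lever is still open (x of mould in the frame of frame between -0.005 and 0.005 m and angle between the x axis of mould and the x axis of frame, either way round below 0.06 rad and value of joint lever below 0.4 rad), for 0.2 s.
2. the lever has snapped into lock (value of joint lever above 1.5 rad), for 0.2 s.
At the end, for the whole second after the job is handed in: The mould is within 5 mm of the back stop and square to it within 0.06 rad, flat on the board, within 5 mm of the side fence and at rest; the lever is past 1.5 rad and the pad presses the mould with more than 3 N (x of mould in the frame of frame between -0.005 and 0.005 m and angle between the x axis of mould and the x axis of frame, either way round below 0.06 rad and value of joint lever above 1.5 rad and y of mould in the frame of frame below 0.003 m and contact force between pad and mould above 3 N and linear speed of mould below 0.01 m/s and angle between mould's own z axis and vertical below 0.05 rad); the robot touches nothing.
It fails at once if the mould is lifted or tipped (height (world z) of mould above 0.024 m or angle between mould's own z axis and vertical above 0.15 rad).
It fails at once if the lever is thrown past 0.9 rad before the mould is within 10 mm of home (value of joint lever above 0.9 rad and x of mould in the frame of frame below -0.01 m).
It fails at once if another thing on the bench is moved by more than 25 mm (distance of any of jar, matchbox, cigars, tape, ashtray, brush, cup from where it was at the start of the episode above 0.025 m).
It also fails if it takes over 48 s, if anything falls off the work surface, if the arm or the gripper's body presses on something with over 40 N, if the wrist force passes 120 N, or if a joint passes its speed limit or range.

### The arm

A 7-joint arm with a two-finger parallel gripper is mounted at the origin on the work surface. World frame = base frame: x ahead of the robot, y to its left, z up, the work surface at z = 0. Lengths are in m, angles in rad, forces in N, time in s.
With the tool pointing down it reaches from about 0.35 to 0.775 m from the base axis. Payload 3.1 kg.
Tool frame: the origin (TCP) lies where the fingers leave the gripper's body, on its centre line; the fingertips stand 73 mm ahead of it and the grasp point (between the pads) lies 54 mm ahead of it; z points along the fingers, x is the direction in which the jaws open and shut, and the axes are right-handed (so a half turn about z gives the same grasp; the last joint's range is limited). The gripper opens to 85 mm and grips with 20 to 120 N. Pads are 22 mm wide; open, the fingers measure 114 mm over their backs; the gripper's body (76 mm by 85 mm) begins 54 mm behind the grasp point. The pads swing forward as they close: fully open they stand 13 mm farther back than shut.
Start: joints at [1.239, 0.311, 0.014, 1.512, -0.004, 1.319, -0.027], TCP at [0.157, -0.527, 0.304] pointing down, gripper open.
Joint ranges: [-2.7, 2.7], [-0.3, 1.91], [-1.27, 1.3], [0.12, 2.57], [-1.44, 4.58], [0.2, 2.03], [-3.05, 3.05]. Speed limits (rad/s): [2.79, 2.79, 3.14, 3.14, 3.14, 3.14, 3.14].

### API

Orientations are given as [roll, pitch, yaw] about the fixed x, y, z axes, in that order (R = Rz(yaw) Ry(pitch) Rx(roll)).
In Python, from workcell import robot, vision gives the robot as it stands.
- The arm moves only by the shell command python3 -m creep 'ROWS' [OPENING]. ROWS is JSON, a list that holds one entry, the list of rows, each a list of 6 numbers: the shift along the world's x, y, z in cm, then the turn, a rotation vector about the world's x, y, z in rad. A call has 1 to 10 rows; each row is the pose to reach, as a shift and turn from the pose commanded when the call began; what a row does not reach only later rows make up. A row lasts 1/10 s, in which the tool goes at most 50 mm and 8.59 degrees, less where a joint would pass 70% of its speed; a pose out of reach is approached as far as the arm can. A call with a gripper value outside its range is refused whole. OPENING is the finger opening in cm, from 0 to 8.54, set as the call begins (- or left out, the last holds). The fingers move at their own pace and stop on an object; the grip force is fixed at half the most. Time passes only in rows, so rows that repeat a pose let the fingers close. It gives the time, the measured TCP pose, the force and the opening at its end, in the units of the state.
- robot.observe(): the state, without advancing time (a new reading comes with each control period).
- vision.read_camera(name): name is "side" or "top"; returns the picture (420x560x3 uint8, blue, green, red); there is no depth.
- vision.camera_model(name): a dict with "intrinsics" (3x3 intrinsics, pixels), "T" (4x4, takes a point from camera to world coordinates). Camera axes: x right, y up, looking along -z (the intrinsics and any distortion apply to the point x, -y, -z); pixel columns grow to the right and rows downward; lengths in m; the calibration is good to about 2 mm. A picture is of the moment at which its call begins. camera_model takes no time and is no camera call.
- robot.close_job(): hands the job in, once; it reports no verdict.
The state is a dict: "time": time; "joint_positions": joint angles; "qd": joint speeds; "effort": joint torques, N m; "position": TCP position; "ee_rot": TCP orientation; "ft_force": force on the tool from outside, world axes, zero at the start; "torque": the same for the moment, N m; "finger_gap": finger opening in m.
Only numpy, scipy, OpenCV 4.12 (cv2) and the standard library are available. Lean on these libraries where they do the work, as an engineer would, in place of code of your own. Each camera call takes 0.05 s, during which the arm holds its last target.

## Working session

There is one attempt and no reset: what is moved stays moved. The work goes in short steps, Python scripts to look and compute and a shell command to move; the robot and the scene stay as the last step left them, time stands still between calls to the robot, and variables do not carry over. Pictures are saved under pics/ and viewed, and the job is handed in when it is done.

```bash
mkdir -p pics; ls
python3 - <<'E'
from workcell import robot, vision
import cv2
o=robot.observe();print({k:(v if not hasattr(v,'round') else v) for k,v in o.items()})
for n in("side","top"):
    cv2.imwrite(f"pics/{n}0.png",vision.read_camera(n)); print(vision.camera_model(n))
E
```

```text
pics
{'time': 0.0, 'joint_positions': array([ 1.23931106,  0.31176365,  0.01393056,  1.51308117, -0.00439871,
        1.31917059, -0.02719071]), 'qd': array([-0.00103359, -0.00153198, -0.00046309,  0.00071412, -0.00093318,
        0.00116392,  0.00078681]), 'effort': array([ 2.46560530e-04, -3.79914737e+01,  1.46163753e-01, -2.30586737e+01,
        1.21393689e-02,  1.35807306e-02, -1.04926815e-05]), 'position': array([ 0.15704832, -0.52651829,  0.30279012]), 'ee_rot': array([ 3.14151228e+00,  2.39074880e-03, -1.28086636e+00]), 'ft_force': array([-0.19156674, -0.30005245, -0.19404477]), 'torque': array([-0.03537087,  0.02730071,  0.03432629]), 'finger_gap': 0.08532850063287042}
{'intrinsics': array([[520.40247832,   0.        , 265.36375496],
       [  0.        , 520.40247832, 208.87625261],
       [  0.        ,   0.        ,   1.        ]]), 'T': array([[-0.95981208,  0.21283425, -0.1829272 ,  0.2215321 ],
       [-0.28036847, -0.69833814,  0.65857222,  0.93149654],
       [ 0.01242168,  0.68339259,  0.72994539,  1.14201639],
       [ 0.        ,  0.        ,  0.        ,  1.        ]])}
{'intrinsics': array([[524.8388778 ,   0.        , 277.24555137],
       [  0.        , 524.8388778 , 212.92590076],
       [  0.        ,   0.        ,   1.        ]]), 'T': array([[ 0.01816571,  0.98936861, -0.14429051,  0.28824738],
       [-0.99972855,  0.01586794, -0.01705962, -0.0283245 ],
       [-0.01458866,  0.14456124,  0.98938831,  1.44992586],
       [ 0.        ,  0.        ,  0.        ,  1.        ]])}
```

View pics/side0.png

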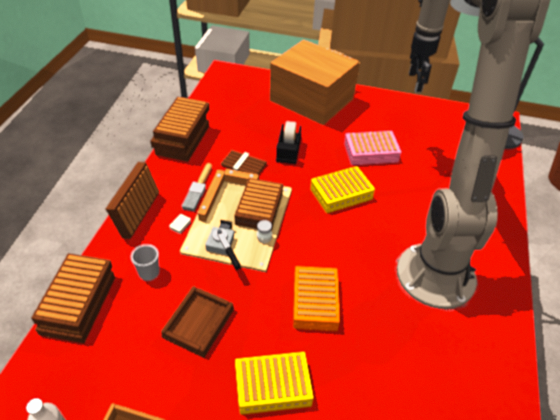

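View pics/top0.png

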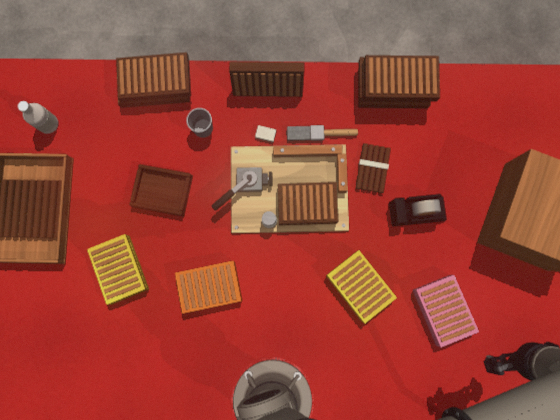

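Shaped like the mould in the top view: dark brown on the board (307,203), orange (208,288), yellow (117,270) and (361,287), pink (446,311), and brown ones off the board (153,78), (267,80), (400,78) and in the crate (30,210). Only the dark one at (307,203) is on the plywood board between the fence and the pad. I'll confirm it in an enlarged crop.

Run:
```python
import cv2
a=cv2.imread("pics/top0.png")[130:245,210:360]; cv2.imwrite("pics/topc.png",cv2.resize(a,None,fx=5.2,fy=5.2,interpolation=cv2.INTER_CUBIC))
a=cv2.imread("pics/side0.png")[155:280,170:300]; cv2.imwrite("pics/sidec.png",cv2.resize(a,None,fx=4.8,fy=4.8,interpolation=cv2.INTER_CUBIC))
```

```text
(no output)
```

View pics/topc.png

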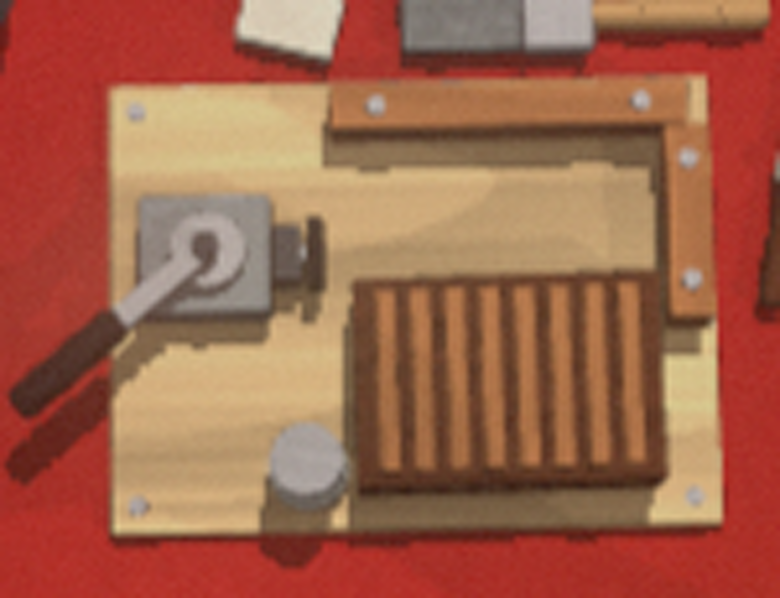

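View pics/sidec.png

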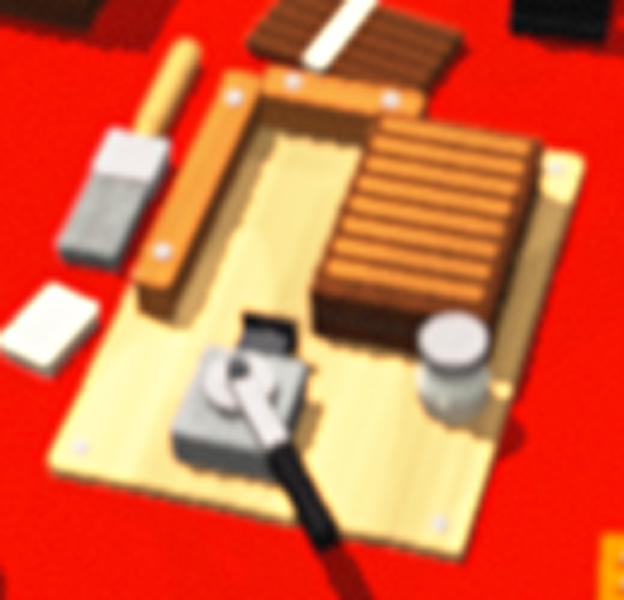

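The crops show the mould is the dark ribbed block with tan ribs, top corners in the crop at (355,285), (655,275), (663,478) and (360,490). The jar stands beside its left near corner at (308,462). The lever points left and towards the robot, and the pad is at (316,255).

```bash
cat > h.py <<'E'
import numpy as np
from workcell import robot, vision
from scipy.optimize import least_squares
M={n:vision.camera_model(n) for n in("side","top")}
def proj(n,P):
    T=M[n]["T"];c=(np.asarray(P)-T[:3,3])@T[:3,:3]
    c=c*[1,-1,-1]; p=c@M[n]["intrinsics"].T; return p[...,:2]/p[...,2:]
def tri(a,b): # top,side px
    f=lambda X:np.r_[proj("top",X)-a,proj("side",X)-b]
    r=least_squares(f,[.5,0,.03],x_scale=.01); return r.x,np.abs(r.fun).max()
def onz(n,p,z):
    r=least_squares(lambda X:proj(n,[X[0],X[1],z])-p,[.5,0]); return r.x
def tc(x,y): return np.array([210+(x+.5)/5.2-.5,130+(y+.5)/5.2-.5])
def sc(x,y): return np.array([170+(x+.5)/4.8-.5,155+(y+.5)/4.8-.5])
def rot(a): return np.array([[np.cos(a),-np.sin(a)],[np.sin(a),np.cos(a)]])
def W(pose,pts):
    pts=np.asarray(pts,float); return np.c_[pts[:,:2]@rot(pose[2]).T+pose[:2],pts[:,2]]
def fit(obs,x0):
    f=lambda p:np.concatenate([proj(n,W(p,[P])[0])-q for n,P,q in obs])
    r=least_squares(f,x0,x_scale=.01); return r.x,r.fun.reshape(-1,2).round(1)
E
python3 - <<'E'
from h import *
b=.012
fr=[("top",(-.155,.215,b),tc(112,533)),("top",(-.155,-.11,b),tc(720,523)),("top",(.09,-.11,b),tc(705,76)),("top",(.09,.215,b),tc(110,88)),
("side",(.09,.215,b),sc(50,468)),("side",(-.155,.215,b),sc(465,553)),("side",(-.155,-.11,b),sc(583,158)),("top",(-.01,.16,.06),tc(206,246)),("side",(-.01,.16,.06),sc(237,370))]
F,r=fit(fr,[.5,0,0]);print(F,r.tolist())
F2,_=fit([o for o in fr if o[0]=="top"],[.5,0,0]);F3,_=fit([o for o in fr if o[0]=="side"],[.5,0,0]);print(F2,F3)
h=.060;m=[(-.055,.08,h),(-.055,-.08,h),(.055,-.08,h),(.055,.08,h)]
t=[tc(360,488),tc(663,476),tc(655,275),tc(355,284)]; s=[sc(490,318),sc(540,142),sc(382,116),sc(316,290)]
mm=[("top",a,q) for a,q in zip(m,t)]+[("side",a,q) for a,q in zip(m,s)]
Mo,r=fit(mm,[.45,-.05,0]);print("mould",Mo,r.tolist())
for a,q in zip(t,s):print(tri(a,q))
d=rot(-F[2])@(Mo[:2]-F[:2]);print("in frame",d,Mo[2]-F[2])
print("grip",[tri(tc(68,360),sc(305,495))],"tip",tri(tc(22,405),sc(330,535)),"expected",W(F,[(-.01+.095*np.cos(2.269),.16+.095*np.sin(2.269),.067)]))
print("jar top",tri(tc(308,453),sc(453,338)))
w=W(F,[(-.01,.16,.056),(.055,0,.029)]);print(w)
E
```

```text
[ 0.60385105 -0.08477883  0.03664602] [[-0.6, 0.5], [0.4, 0.1], [0.0, -0.4], [-0.7, -0.2], [-0.2, -1.2], [-0.5, -0.6], [0.5, -0.4], [-0.5, 0.1], [0.6, 0.3]]
[ 0.60372086 -0.08567147  0.03382392] [ 0.60437293 -0.08271401  0.04352553]
mould [ 0.51998958 -0.0824619   0.05442983] [[-1.3, 0.7], [0.4, 0.7], [-0.2, -1.1], [-1.9, -0.5], [0.7, 0.3], [2.0, -1.8], [-0.7, -2.5], [-1.1, -0.8]]
(array([ 0.46342394, -0.00900987,  0.05645584]), np.float64(0.12147340515468841))
(array([ 0.4737732 , -0.16509312,  0.05103273]), np.float64(0.4856521537705589))
(array([ 0.57833792, -0.1611394 ,  0.04855427]), np.float64(0.164967850086299))
(array([ 0.57015315, -0.00457212,  0.05171201]), np.float64(0.2909172732142622))
in frame [-0.08372028  0.00538788] 0.01778381085650628
grip [(array([0.52684885, 0.14375811, 0.0543227 ]), np.float64(0.38907030986467817))] tip (array([0.50368505, 0.16679702, 0.05594422]), np.float64(0.022941311677669773)) expected [[0.52430053 0.14523086 0.067     ]]
jar top (array([0.47922115, 0.01778397, 0.06310885]), np.float64(0.26698533382273126))
[[ 0.58799571  0.07474737  0.056     ]
 [ 0.65881412 -0.08276375  0.029     ]]
```

```bash
python3 -m creep '[[[1,2,0,0,0,0],[3.5,6,0,0,0,-0.03],[6,10,0,0,0,-0.06],[8.5,14,0,0,0,-0.1],[11,18,0,0,0,-0.14],[13.5,22,0,0,0,-0.18],[16,26,0,0,0,-0.22],[18.5,30,0,0,0,-0.25],[21,34,0,0,0,-0.25],[22,36,0,0,0,-0.25]]]' 8.5
python3 - <<'E'
from h import *
b=.012
fr=[("top",(-.155,.215,b),tc(112,533)),("top",(-.155,-.11,b),tc(720,523)),("top",(.09,-.11,b),tc(705,76)),("top",(.09,.215,b),tc(110,88)),
("side",(.09,.215,b),sc(50,468)),("side",(-.155,.215,b),sc(465,553)),("side",(-.155,-.11,b),sc(583,158)),("top",(-.01,.16,.06),tc(206,246)),("side",(-.01,.16,.06),sc(237,370))]
F,r=fit(fr,[.5,0,0])
t=[tc(360,488),tc(663,476),tc(655,275),tc(355,284)]; s=[sc(490,318),sc(540,142),sc(382,116),sc(316,290)]
for h in (.048,.052,.056):
  m=[(-.055,.08,h),(-.055,-.08,h),(.055,-.08,h),(.055,.08,h)]
  mm=[("top",a,q) for a,q in zip(m,t)]+[("side",a,q) for a,q in zip(m,s)]
  Mo,r=fit(mm,[.45,-.05,0]);print(h,Mo,abs(r).mean(),rot(-F[2])@(Mo[:2]-F[:2]),Mo[2]-F[2])
print(W(F,[(-.155+.0,0,0)]))
E
```

```text
time: 1.1
position: [0.379, -0.1624, 0.3038]
ee_rot: [-3.141, 0.002, -1.524]
ft_force: [0.0, -0.2, 0.3]
finger_gap: 0.085
0.048 [ 0.5221214  -0.08626882  0.05428583] 0.7875 [-0.08172937  0.0015054 ] 0.017639816691392696
0.052 [ 0.52141008 -0.08499732  0.05433383] 0.7875 [-0.08239363  0.00280211] 0.017687810961793518
0.056 [ 0.52069947 -0.08372833  0.05438183] 0.8875 [-0.08305727  0.00409628] 0.017735812136335467
[[ 0.44895512 -0.09045769  0.        ]]
```

```bash
python3 -m creep '[[[1,1.5,-1,0,0,0],[3,4,-4,0,0,0],[4.5,6,-8,0,0,0],[5,6.8,-12,0,0,-0.01],[5,6.8,-15,0,0,-0.01],[5,6.8,-17.5,0,0,-0.01],[5,6.8,-19.5,0,0,-0.01],[5,6.8,-20.4,0,0,-0.01],[5,6.8,-20.4,0,0,-0.01]]]'
python3 - <<'E'
from h import *
import cv2
for n in("side","top"):
    a=vision.read_camera(n); a=a[130:290,160:300] if n=="side" else a[130:280,210:360]
    cv2.imwrite(f"pics/{n}1.png",cv2.resize(a,None,fx=3.7,fy=3.7,interpolation=cv2.INTER_CUBIC))
E
```

```text
time: 2.0
position: [0.4261, -0.0989, 0.0988]
ee_rot: [3.138, 0.001, -1.541]
ft_force: [-0.1, 0.2, -0.5]
finger_gap: 0.0848
```

View pics/side1.png

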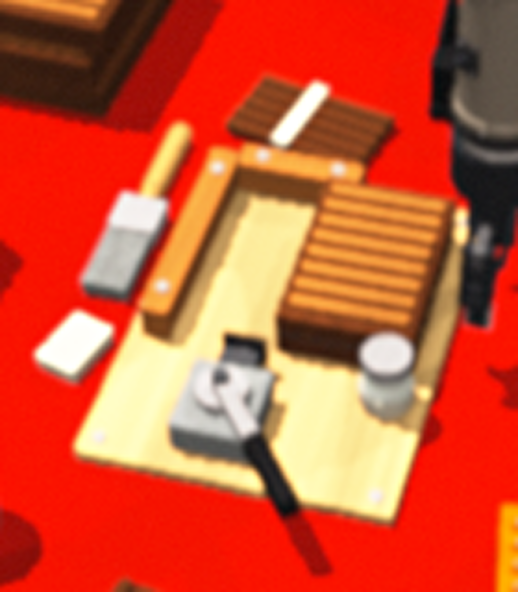

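View pics/top1.png

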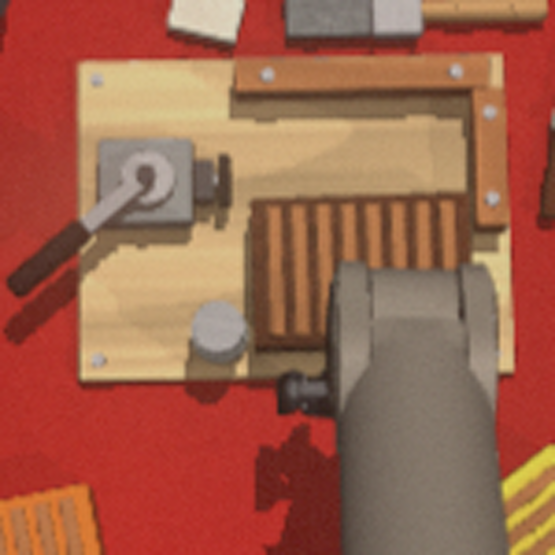

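Both fingertips are about 40 mm short of the near face, between the jar at (219,332) in the top crop and the fence side. Next I'll push along the frame's x.

```bash
python3 -m creep '[[[1,0.05,0,0,0,0],[2,0.1,0,0,0,0.005],[3,0.1,0,0,0,0.005],[3.6,0.15,0,0,0,0.005],[4.2,0.15,0,0,0,0.005],[5,0.2,0,0,0,0.005],[5.8,0.2,0,0,0,0.005],[6.6,0.25,0,0,0,0.005],[7.4,0.3,0,0,0,0.005],[8,0.3,0,0,0,0.005]]]'
python3 -m creep '[[[0.4,0,0,0,0,0],[0.9,0,0,0,0,0],[1.4,0.05,0,0,0,0],[1.8,0.05,0,0,0,0],[2.1,0.1,0,0,0,0]]]'
```

```text
time: 3.1
position: [0.5051, -0.0961, 0.0991]
ee_rot: [3.134, 0.0, -1.536]
ft_force: [-6.6, -0.2, 4.3]
finger_gap: 0.0851
time: 3.6
position: [0.5257, -0.0954, 0.0991]
ee_rot: [3.134, -0.0, -1.536]
ft_force: [-7.2, -0.7, 4.1]
finger_gap: 0.0851
```

```bash
python3 -m creep '[[[0.2,0,0,0,0,0],[0.4,0,0,0,0,0],[0.6,0,0,0,0,0],[0.8,0,0,0,0,0]]]'
python3 - <<'E'
from h import *
import cv2
for n in("side","top"):
    a=vision.read_camera(n); a=a[130:290,160:300] if n=="side" else a[130:280,210:360]
    cv2.imwrite(f"pics/{n}2.png",cv2.resize(a,None,fx=3.7,fy=3.7,interpolation=cv2.INTER_CUBIC))
E
```

```text
time: 4.0
position: [0.5332, -0.0952, 0.0991]
ee_rot: [3.133, -0.0, -1.536]
ft_force: [-7.4, -0.5, 4.2]
finger_gap: 0.0849
```

View pics/side2.png

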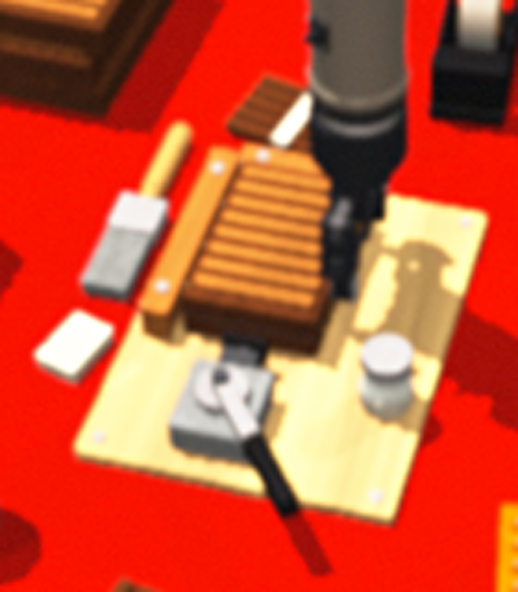

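View pics/top2.png

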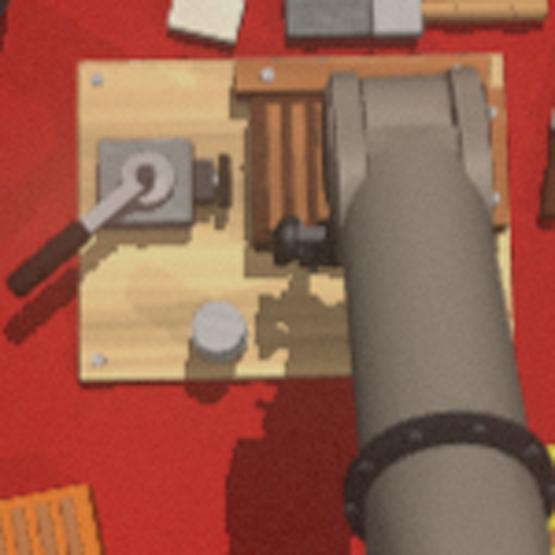

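The mould is almost at the stop, with a thin gap still showing. I'll creep until the force rises.

```bash
python3 -m creep '[[[0.1,0,0,0,0,0],[0.2,0,0,0,0,0],[0.3,0,0,0,0,0],[0.3,0,0,0,0,0]]]'
python3 -m creep '[[[0.1,0,0,0,0,0],[0.2,0,0,0,0,0],[0.3,0,0,0,0,0],[0.3,0,0,0,0,0]]]'
```

```text
time: 4.5
position: [0.5366, -0.0951, 0.0991]
ee_rot: [3.134, 0.0, -1.536]
ft_force: [-6.1, -0.5, 3.4]
finger_gap: 0.0854
time: 4.9
position: [0.5396, -0.0951, 0.0991]
ee_rot: [3.134, 0.0, -1.536]
ft_force: [-6.5, -0.9, 2.9]
finger_gap: 0.0851
```

```bash
python3 -m creep '[[[0.1,0,0,0,0,0],[0.2,0,0,0,0,0],[0.3,0,0,0,0,0],[0.3,0,0,0,0,0]]]'
```

```text
time: 5.3
position: [0.5401, -0.0951, 0.0991]
ee_rot: [3.127, -0.0, -1.536]
ft_force: [-12.3, 0.5, 9.7]
finger_gap: 0.0849
```

```bash
python3 -m creep '[[[0.15,0,0,0,0,0],[0.3,0,0,0,0,0],[0.3,0,0,0,0,0],[0.3,0,0,0,0,0]]]'
python3 - <<'E'
from h import *
import cv2
for n in("side","top"):
    a=vision.read_camera(n); a=a[160:260,200:300] if n=="side" else a[130:230,260:360]
    cv2.imwrite(f"pics/{n}3.png",cv2.resize(a,None,fx=5.8,fy=5.8,interpolation=cv2.INTER_CUBIC))
E
```

```text
time: 5.7
position: [0.5404, -0.0951, 0.0987]
ee_rot: [3.121, -0.0, -1.536]
ft_force: [-17.5, -0.3, 13.8]
finger_gap: 0.0854
```

View pics/side3.png

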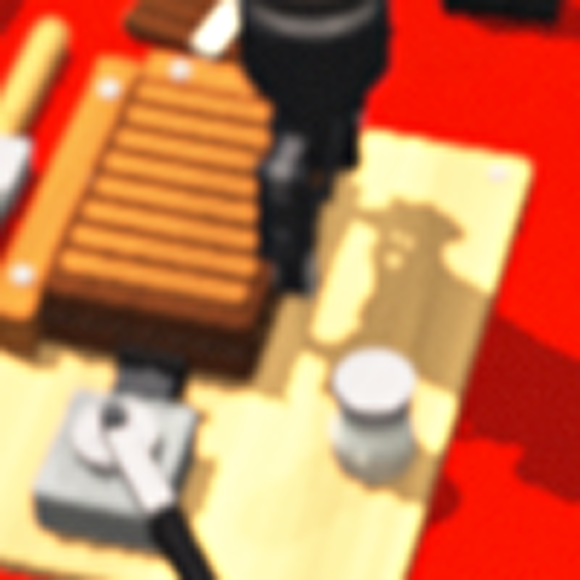

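```bash
python3 -m creep '[[[-0.5,0,0,0,0,0],[-1.5,0,0,0,0,0],[-3,-0.1,0,0,0,0],[-5,-0.2,1,0,0,0],[-5.5,0,4,0,0,0],[-5.5,1,8,0,0,0],[-5.5,2,10,0,0,0],[-5.5,2,10,0,0,0]]]'
python3 -m creep '[[[0,1,0,0,0,0],[0,4,0,0,0,0],[0,8,0,0,0,0],[0,11,0,0,0,0],[0,12,0,0,0,0],[0,12,0,0,0,0]]]' 0
python3 - <<'E'
from h import *
import cv2
o=robot.observe(); p=o["position"];print(p,o["ee_rot"],o["finger_gap"])
for n in("side","top"):
    a=vision.read_camera(n); a=a[130:290,160:300] if n=="side" else a[130:280,210:360]
    cv2.imwrite(f"pics/{n}4.png",cv2.resize(a,None,fx=3.7,fy=3.7,interpolation=cv2.INTER_CUBIC))
F=np.array([.6039,-.0848,.0366]); piv=np.array([.588,.0747]); ty=F[2]
a,b=.011,.0145
for q in [-.2,0,.1,.2,.3,.4,.5,.6,.7,.8,.9,1.0,1.1,1.2,1.3,1.4]:
    th=np.deg2rad(130)-q+F[2]; u=np.array([np.cos(th),np.sin(th)]); n=np.array([np.sin(th),-np.cos(th)])
    nl=rot(-ty)@n; corner=rot(ty)@np.array([a,b*np.tanh(nl[1]*8)])
    c=piv+.095*u-.009*n-corner
    if q<0:c=c-.0*n
    print(q,c.round(4),"shift cm",((c-p[:2])*100).round(2))
E
```

```text
time: 6.6
position: [0.4965, -0.0732, 0.2041]
ee_rot: [-3.131, -0.001, -1.533]
ft_force: [0.4, -0.2, 0.2]
finger_gap: 0.0855
time: 7.2
position: [0.4925, 0.0467, 0.1988]
ee_rot: [3.139, 0.001, -1.532]
ft_force: [-0.2, -0.5, -0.6]
finger_gap: 0.0003
[0.49246618 0.04674749 0.19878201] [ 3.13944849e+00  6.64756055e-04 -1.53193008e+00] 0.0003083687227446126
-0.2 [0.4958 0.109 ] shift cm [0.33 6.23]
0 [0.5072 0.1243] shift cm [1.47 7.75]
0.1 [0.514 0.131] shift cm [2.15 8.42]
0.2 [0.5214 0.137 ] shift cm [2.89 9.02]
0.3 [0.5294 0.1422] shift cm [3.69 9.55]
0.4 [0.5378 0.1468] shift cm [ 4.54 10.01]
0.5 [0.5466 0.1513] shift cm [ 5.42 10.46]
0.6 [0.5557 0.1577] shift cm [ 6.32 11.1 ]
0.7 [0.5647 0.1691] shift cm [ 7.22 12.24]
0.8 [0.5739 0.1794] shift cm [ 8.14 13.27]
0.9 [0.5833 0.1828] shift cm [ 9.08 13.61]
1.0 [0.5927 0.1826] shift cm [10.02 13.58]
1.1 [0.602  0.1807] shift cm [10.95 13.39]
1.2 [0.6111 0.1777] shift cm [11.86 13.1 ]
1.3 [0.6198 0.1738] shift cm [12.73 12.71]
1.4 [0.628  0.1691] shift cm [13.56 12.23]
```

View pics/top4.png

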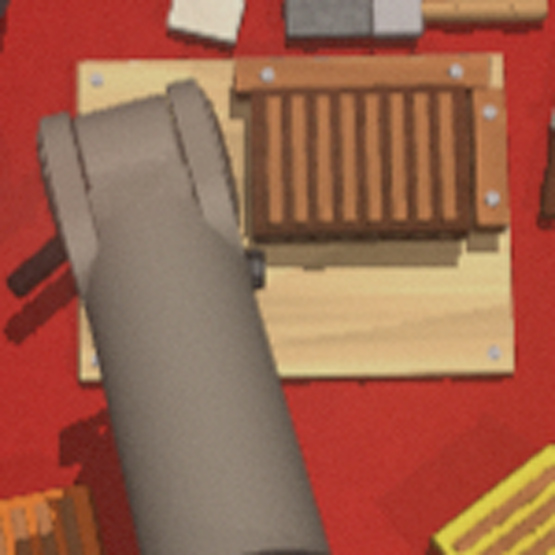

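View pics/side4.png

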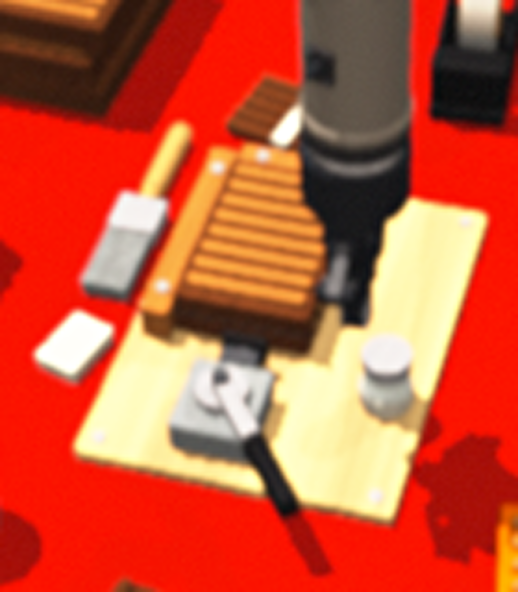

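The mould sits flush on the back stop and square, with its far edge meeting the stop at row 88 in the top crop. The lever is still open and the jar hasn't moved. Next I'll go down on the robot side of the handle.

```bash
python3 -m creep '[[[0,1,0,0,0,0],[0,4,-0.5,0,0,0],[0,6,-3,0,0,0],[0,6.4,-6,0,0,0],[0,6.4,-7.7,0,0,0],[0,6.4,-7.9,0,0,0],[0,6.4,-7.9,0,0,0]]]'
python3 - <<'E'
from h import *
import cv2
o=robot.observe();print(o["position"],o["joint_positions"].round(2))
for n in("side","top"):
    a=vision.read_camera(n); a=a[160:290,160:290] if n=="side" else a[130:260,190:320]
    cv2.imwrite(f"pics/{n}5.png",cv2.resize(a,None,fx=4.5,fy=4.5,interpolation=cv2.INTER_CUBIC))
E
```

```text
time: 8.0
position: [0.4934, 0.1081, 0.1207]
ee_rot: [3.141, -0.0, -1.538]
ft_force: [0.3, 0.0, -0.2]
finger_gap: 0.0001
[0.4933501  0.10814871 0.12074567] [ 0.12  0.45 -0.47  1.86  0.26  0.89 -2.01]
```

View pics/side5.png

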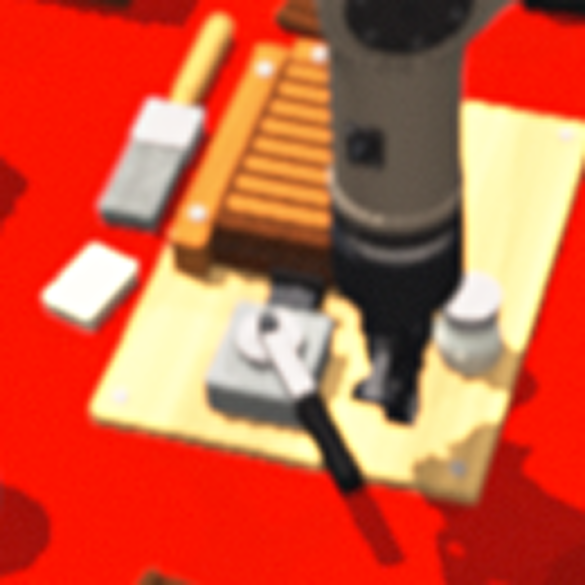

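View pics/top5.png

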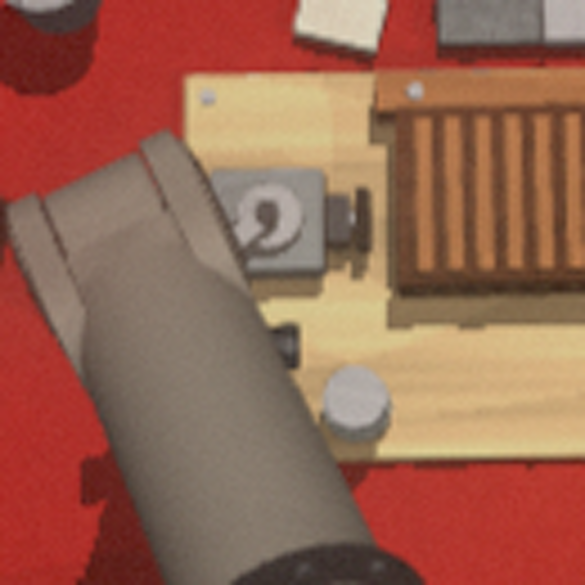

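```bash
python3 -m creep '[[[0.7,0.8,0,0,0,0],[1.4,1.6,0,0,0,0],[2.1,2.3,0,0,0,0],[2.8,2.9,0,0,0,0],[3.6,3.4,0,0,0,0],[4.4,3.9,0,0,0,0],[4.4,3.9,0,0,0,0]]]'
python3 - <<'E'
from h import *
import cv2
for n in("side","top"):
    a=vision.read_camera(n); a=a[160:290,160:290] if n=="side" else a[130:260,190:320]
    cv2.imwrite(f"pics/{n}6.png",cv2.resize(a,None,fx=4.5,fy=4.5,interpolation=cv2.INTER_CUBIC))
E
```

```text
time: 8.8
position: [0.5378, 0.1487, 0.1206]
ee_rot: [3.141, 0.001, -1.536]
ft_force: [-3.5, -0.8, 1.9]
finger_gap: -0.0002
```

View pics/side6.png

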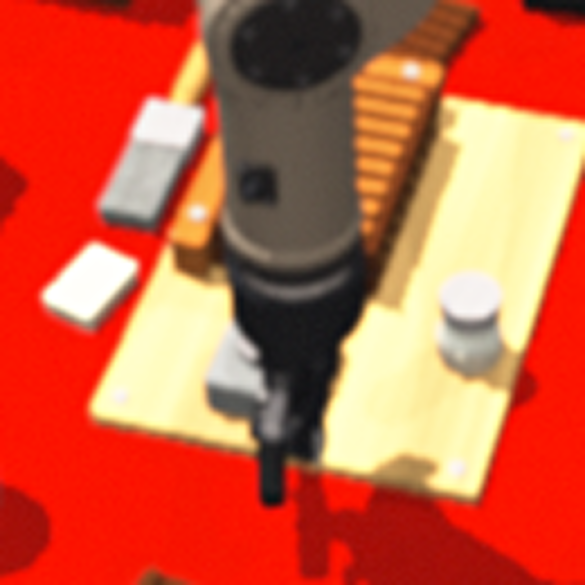

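The lever has turned with the handle tip now at (270,500) in the side crop, and the finger sits on its robot side. I'll carry on through the dead point.

```bash
python3 -m creep '[[[0.9,0.5,0,0,0,0],[1.9,1.3,0,0,0,0],[2.8,2.1,0,0,0,0],[3.7,2.8,0,0,0,0],[4.6,3.3,0,0,0,0],[5.6,3.5,0,0,0,0],[6.5,3.3,0,0,0,0]]]'
python3 -m creep '[[[0.9,-0.2,0,0,0,0],[1.8,-0.6,0,0,0,0],[2.6,-1.1,0,0,0,0],[2.6,-1.1,0,0,0,0]]]'
python3 - <<'E'
from h import *
import cv2
for n in("side","top"):
    a=vision.read_camera(n); a=a[160:290,160:290] if n=="side" else a[130:260,190:320]
    cv2.imwrite(f"pics/{n}7.png",cv2.resize(a,None,fx=4.5,fy=4.5,interpolation=cv2.INTER_CUBIC))
E
```

```text
time: 9.6
position: [0.6, 0.1809, 0.1193]
ee_rot: [3.135, -0.001, -1.535]
ft_force: [-4.7, -1.2, -0.6]
finger_gap: 0.0002
time: 10.0
position: [0.6313, 0.1681, 0.1217]
ee_rot: [-3.137, -0.0, -1.539]
ft_force: [0.6, 0.1, 0.1]
finger_gap: 0.0002
```

View pics/side7.png

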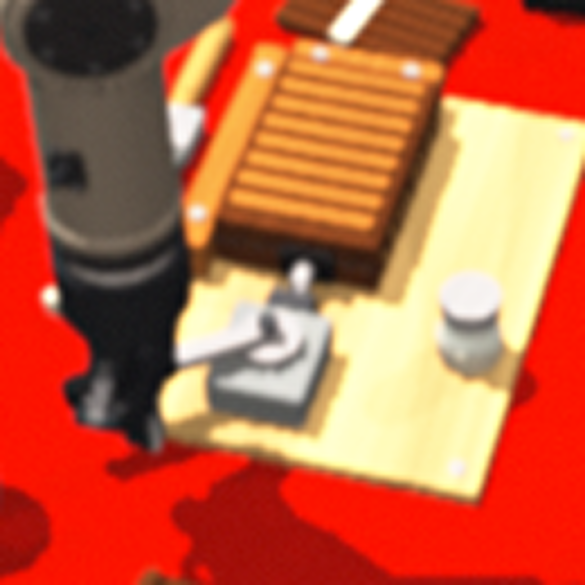

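View pics/top7.png

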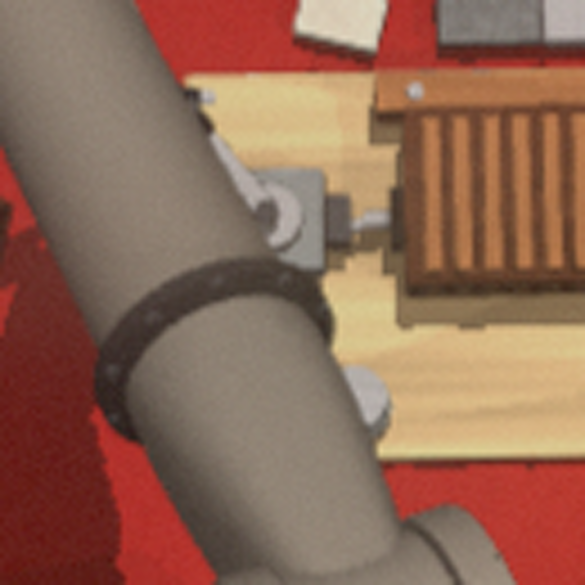

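The lever snapped over and the pad is extended against the mould's left side, with almost no force on the tool. I'll retreat upwards and then back.

```bash
python3 -m creep '[[[-0.6,0.4,0,0,0,0],[-1.2,0.6,1,0,0,0],[-1.2,0.6,4,0,0,0],[-1.2,0.6,8,0,0,0],[-1.2,0.6,12,0,0,0],[-4,0.6,16,0,0,0],[-8,0.6,18,0,0,0],[-12,1,18,0,0,0],[-16,2,18,0,0,0],[-18,3,18,0,0,0]]]'
python3 -m creep '[[[-2,3,0,0,0,0],[-2,7,0,0,0,0],[-2,11,0,0,0,0],[-2,15,0,0,0,0],[-2,16,0,0,0,0],[-2,16,0,0,0,0]]]'
python3 - <<'E'
from h import *
import cv2
a=cv2.resize(vision.read_camera("top")[130:245,210:360],None,fx=5.2,fy=5.2,interpolation=cv2.INTER_CUBIC);cv2.imwrite("pics/top8.png",a)
a=vision.read_camera("side");cv2.imwrite("pics/side8f.png",a)
cv2.imwrite("pics/side8.png",cv2.resize(a[155:280,170:300],None,fx=4.8,fy=4.8,interpolation=cv2.INTER_CUBIC))
E
```

```text
time: 11.1
position: [0.4437, 0.2014, 0.302]
ee_rot: [-3.141, -0.001, -1.532]
ft_force: [-1.1, 0.5, 0.1]
finger_gap: 0.0001
time: 11.7
position: [0.4261, 0.3623, 0.3014]
ee_rot: [3.141, 0.001, -1.53]
ft_force: [0.4, -0.7, -0.5]
finger_gap: -0.0002
```

View pics/side8.png

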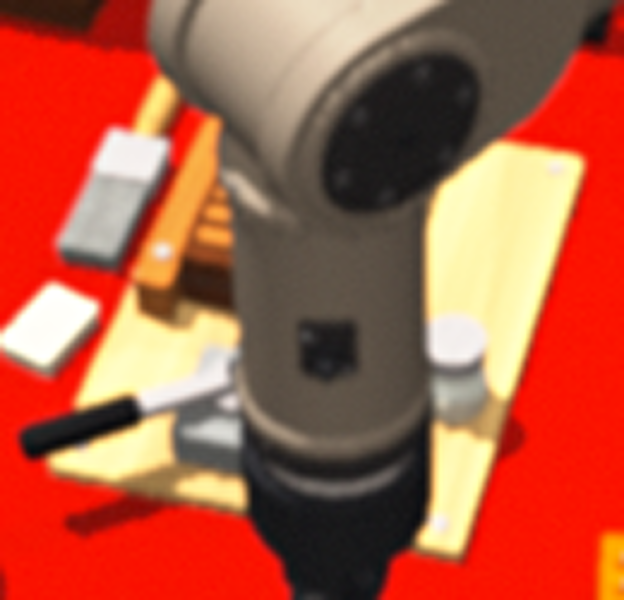

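View pics/top8.png

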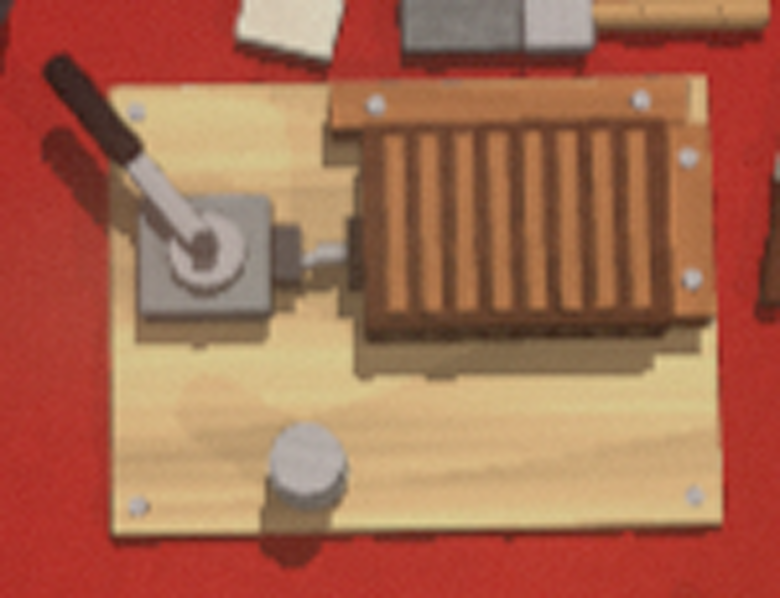

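View pics/side8f.png

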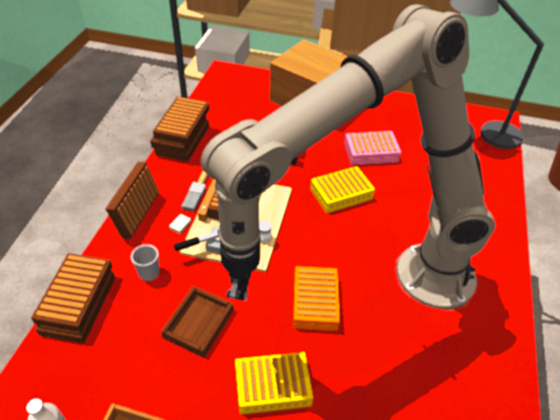

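Run:
```python
from h import *
F=np.array([.6039,-.0848,.0366])
for h in(.052,.06):
  m=[(-.055,.08,h),(-.055,-.08,h),(.055,-.08,h),(.055,.08,h)]
  Mo,r=fit([("top",a,q) for a,q in zip(m,[tc(366,328),tc(668,319),tc(666,121),tc(364,126)])],[.6,-.08,0])
  print(h,(rot(-F[2])@(Mo[:2]-F[:2])).round(4),Mo[2]-F[2],r.tolist())
```

```text
0.052 [ 0.0007 -0.0033] -0.004297945064761777 [[-0.3, 0.2], [0.8, 0.9], [-0.1, -0.6], [-0.5, -0.5]]
0.06 [-0.0011 -0.0029] -0.004284358448574423 [[-0.5, 0.3], [1.0, 1.0], [0.1, -0.7], [-0.7, -0.6]]
```

The mould measures at x ≈ 0 mm, y ≈ -3 mm (expected -2) and square to within 0.005 rad. The lever points at about 39°, so q ≈ 1.6. I'm handing it in.

```bash
python3 -c "
from workcell import robot
print(robot.close_job())"
```

```text
the job is handed in; nothing more can be done
None
```

The mould is home against the back stop and the clamp is locked on it. I handed the job in at about 12 s of the 48 s allowed; it returned no verdict.

- **Pushing home:** I pushed the mould with both open fingertips on its near face. At the stop the push force rose from about 6.5 N to 17.5 N. A picture taken after backing off, with the lever still open, showed the mould flush and square.
- **Locking:** I then pushed the handle from the robot's side with the closed fingers until it went past the dead point and snapped over.

**Last checks, from the top picture:**
- **Mould:** x is between -1 and +1 mm, depending on the top height assumed. y is about -3 mm, which matches -2 mm (against the fence) within the roughly 2 mm calibration. Its angle to the frame is about 0.004 rad.
- **Lever:** it points at about 39°, so its value is roughly 1.6.
- **Pad:** it is extended and touching the mould. I couldn't measure its force.
- **Other things:** the jar hasn't moved, and the others I could see look unmoved. In the last side picture the arm hid the cigars and tape, which I only saw in earlier pictures.
- **Robot:** it is clear of everything at 0.30 m height.

One early reading was off: the first fit of the mould's top corners had residuals up to 2.5 px. I worked around it with slow, force-checked pushing.

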